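# Tap the mould wedge tight with a mallet

## Task

The two-part tea-brick mould lies loose in its wooden clamping frame. Pick up the mallet and, with several separate light taps on the thick end of the wedge, drive the wedge sideways into the frame until it stops advancing and sits tight; do not pound it and do not push the wedge or mould with the fingers. Then lay the mallet flat on the table clear of the frame and let go, leaving the other things on the table where they are.

Things in the scene. Friction and masses are not known exactly. Their poses are not given: they have to be found in the camera images.
- frame: Wooden clamping frame fixed to the table: base plate 180 x 160 (y) x 15 mm high; on it, from -x to +x: cork-faced stop bar, two pale mould halves, wedge, slanted cheek (all to 59 mm over the table at most). Origin on the table, 15 mm to +x and +y of the plate's middle. Its +y is the direction in which the wedge is driven; the wedge sticks out at the -y end.
- frame_mouth (a point): Point at the base plate's -y edge (95 mm to -y of the frame's origin, 32 mm up, under the wedge). How deep the wedge goes until tight differs by some 30 mm from start to start (adjustable stop bar) and must be felt: the butt ends 20 mm inside to 25 mm outside this edge, so carry the mallet's head over the 15 mm plate. Tight: a tap that builds up to 10 to 15 N on the tool gains less than 1 mm.
- mould_wedge_half: Mould half beside the wedge: pale wooden block 40 (x) x 116 (y) x 40 mm high, loose on the base plate, a few mm of play at the start. Origin: centre of its underside. Its twin lies on its -x side, the wedge on its +x side; the tight wedge presses on it.
- wedge: Dark waxed wooden wedge, loose, 0.12 kg, 170 mm long (its y), 34 mm high, on the base plate (underside 15 mm over the table). 12 mm thick at the thin +y end, growing 1 in 8 to 32 mm at the butt (-y). Origin: underside, mid length, 11 mm from its flat -x face. Loose it slides with under 2 N; once it grips, the force climbs over the last several mm.
- wedge_butt (a point): Middle of the wedge's flat butt face (31 wide, 34 mm high, looking to its -y), 32 mm over the table: strike here (a few mm higher is fine), about 40 mm/s; over 35 N on it, or over 50 N from wedge to mould, bruises the wood. Starts 55 to 67 mm outside the base plate's -y edge.
- mallet: Wooden mallet, about 0.25 kg, lying flat. Head: block 44 (x) x 84 (y) x 34 mm high, two equal striking faces at its y = -42 and +42 mm. Handle: bar 20 mm wide (y), 30 mm high, from x = -20 to -170 mm, underside level with the head's. Origin: centre of the head's underside.
- mallet_grip (a point): Point on the handle near the mallet's balance point, 50 mm to -x of its origin, 15 mm above its underside: grip here across the 20 mm width, firmly (100 N or more), so that the mallet does not turn in the fingers.
- ewer: White porcelain ewer, 185 mm high, 92 mm across; origin centre of its underside. A bystander.
- jar_tall: White jar with wooden lid, 105 mm high, 84 mm across; origin centre of its underside. A bystander.
- jar_low: White jar with wooden lid, 85 mm high, 80 mm across; origin centre of its underside. A bystander.
- bowl: Dark blue tea bowl, 65 mm high, 116 mm across; origin centre of its underside. A bystander.
- cup: Small white cup, 45 mm high, 64 mm across; origin centre of its underside. A bystander.
- scoop: Flat bamboo tea scoop, 170 mm long, 12 mm high; origin near its middle on the underside. A bystander.
- ink_stone: Dark slab 110 x 70 x 18 mm; origin centre of its underside. A bystander.
Not all that is in view belongs to the job. Leave any blue, orange or red look-alike of the mould_wedge_half alone.

How it is judged:
By the outcome, as a careful person would: the job done as asked, in the order asked, and still so for the second after the job is handed in, with the robot touching nothing.
It also fails if it takes over 48 s, if anything falls off the work surface, if the arm or the gripper's body presses on something with over 40 N, if the wrist force passes 120 N, or if a joint passes its speed limit or range.

## Robot

A 7-joint arm with a two-finger parallel gripper is mounted at the origin on the work surface. World frame = base frame: x ahead of the robot, y to its left, z up, the work surface at z = 0. Lengths are in m, angles in rad, forces in N, time in s.
With the tool pointing down it reaches from about 0.425 to 0.925 m from the base axis. Payload 6.8 kg.
Tool frame: the origin (TCP) lies at the very end of the fingers, on their centre line; the grasp point (between the pads) lies 19 mm behind it; z points along the fingers, y is the line along which they close (so a half turn about z gives the same grasp; the last joint's range is limited). The gripper opens to 85 mm and grips with 20 to 120 N. Pads are 22 mm wide; open, the fingers measure 114 mm over their backs; the gripper's body (76 mm by 85 mm) begins 54 mm behind the grasp point. The pads swing forward as they close: fully open they stand 13 mm farther back than shut.
Start: joints at [-1.377, 0.477, 0.022, 1.555, -0.011, 1.109, -0.083], TCP at [0.201, 0.645, 0.195] pointing down, gripper open.
Joint ranges: [-2.96, 2.96], [-0.34, 2.1], [-1.41, 1.46], [0.24, 2.44], [-1.37, 4.51], [0.17, 1.92], [-2.96, 2.96]. Speed limits (rad/s): [2.39, 2.39, 3.14, 3.14, 3.14, 3.14, 3.14].

## Interface

Orientations are given as a rotation vector (axis times angle).
In Python, from bench import r gives the robot as it stands.
- The arm moves only by the shell command python3 -m jog 'ROWS' [FORCE]. ROWS is JSON, a list of rows, each an object of numbers: "fingers": the finger opening in m, from 0 to 0.0854; "x", "y", "z": the shift along the tool's x, y, z in m; "rx", "ry", "rz": the turn, a rotation vector about the tool's x, y, z in degrees. In form: [{"fingers": .., "x": .., "y": .., "z": .., "rx": .., "ry": .., "rz": ..}, ...]. A call has 1 to 8 rows; each row shifts and turns the commanded pose from where the row before left it, along the tool's axes as they then stand; what a row does not reach is not made up. A row lasts 1/8 s, in which the tool goes at most 62.5 mm and 10.7 degrees, less where a joint would pass 70% of its speed; a pose out of reach is approached as far as the arm can. A call is refused whole if a number of a shift passes 0.0625 or a number of a turn 10.7, either way. A call with a gripper value outside its range is refused whole. The fingers move at their own pace and stop on an object; FORCE is the grip in N (left out, the last holds). Time passes only in rows, so rows that do not move let the fingers close. It gives the time, the measured TCP pose, the force, the opening and the grip force at its end, in the units of the state.
- r.get_obs(): the state, without advancing time (a new reading comes with each control period).
- r.grab_frame(name): name is "side" or "top"; returns (picture, depth): 400x640x3 uint8, red, green, blue; 400x640 float32, m along the optical axis (not along the pixel's ray), 0 where there is no reading.
- r.get_calibration(name): a dict with "mtx" (3x3 intrinsics, pixels), "dist" ([k1, k2, p1, p2, k3] as OpenCV has them; the pictures are not rectified), "extrinsics" (4x4, takes a point from camera to world coordinates). Camera axes: x right, y down, z forward; pixel columns grow to the right and rows downward; lengths in m; the calibration is good to about 2 mm. A picture is of the moment at which its call begins. get_calibration takes no time and is no camera call.
- r.hand_in(): hands the job in; it is judged then, once.
Trained networks look in the newest picture that a camera, given by its name, has taken for a name from the list of things; names that differ only in an ending like _2 or _b are one class to them, and where a whole thing is asked for, a point or a joint stands for the part that bears it (a point fixed in the world has none). Each returns a list of dicts, best first, with "score" (0 to 1); they miss things now and then, are a little off and sometimes report something else, mostly with a low value. They report only what shows in the picture. A call takes as long as a camera call. They do not tell look-alikes from the thing itself.
- r.search_frame(target, camera): "xyz" ([x, y, z] in m, in world coordinates, good to about 4 mm: the middle of the surface that is visible of it).
- r.landmark_of(target, camera): "xyz" ([x, y, z] in m, in world coordinates, good to about 4 mm: a listed point, or the origin of a listed thing).
The state is a dict: "clock": time; "joints": joint angles; "qvel": joint speeds; "tau": joint torques, N m; "tcp_pos": TCP position; "orientation": TCP orientation; "contact_force": force on the tool from outside, world axes, zero at the start; "moment": the same for the moment, N m; "grip_width": finger opening in m; "gripper_force": force on a finger pad.
Only numpy, scipy, OpenCV 4.12 (cv2) and the standard library are available. Lean on these libraries where they do the work, as an engineer would, in place of code of your own. Each camera call takes 0.05 s, during which the arm holds its last target. There are 200 camera calls.

## Working session

There is one attempt and no reset: what is moved stays moved. The work goes in short steps, Python scripts to look and compute and a shell command to move; the robot and the scene stay as the last step left them, time stands still between calls to the robot, and variables do not carry over. Pictures are saved under pics/ and viewed, at most 10 in all, crops included, and the job is handed in when it is done.

```bash
mkdir -p pics
python3 - <<'E'
from bench import r
import cv2
for c in("top","side"):
    p,d=r.grab_frame(c); cv2.imwrite(f"pics/{c}0.png",p[:,:,::-1])
for t in("mallet","mallet_grip","wedge","wedge_butt","frame","frame_mouth","mould_wedge_half"):
    for c in("top","side"):
        for q in r.landmark_of(t,c)[:2]: print(t,c,[round(float(v),3) for v in q["xyz"]],round(q["score"],2))
o=r.get_obs();print({k:o[k] for k in("clock","tcp_pos","orientation","contact_force","grip_width")})
E
```

```text
mallet top [0.562, -0.255, 0.001] 0.77
mallet top [0.613, -0.455, 0.002] 0.35
mallet side [0.558, -0.259, 0.001] 0.57
mallet side [0.603, 0.019, 0.033] 0.38
mallet_grip top [0.508, -0.252, 0.018] 0.6
mallet_grip side [0.51, -0.252, 0.015] 0.76
wedge top [0.587, 0.101, 0.014] 0.93
wedge side [0.559, -0.257, 0.006] 0.59
wedge side [0.58, 0.102, 0.016] 0.53
wedge_butt top [0.605, 0.015, 0.029] 0.86
wedge_butt side [0.602, 0.015, 0.034] 0.55
frame top [0.548, 0.164, -0.001] 0.63
frame side [0.753, 0.024, -0.002] 0.73
frame side [0.548, 0.165, 0.002] 0.59
frame_mouth top [0.58, 0.068, 0.035] 0.72
frame_mouth side [0.579, 0.073, 0.032] 0.95
mould_wedge_half top [0.314, 0.241, 0.003] 0.97
mould_wedge_half top [0.305, 0.417, -0.003] 0.65
mould_wedge_half side [0.343, -0.051, -0.004] 0.72
mould_wedge_half side [0.305, 0.416, 0.002] 0.67
{'clock': 0.8, 'tcp_pos': array([0.20062007, 0.64450653, 0.19482517]), 'orientation': array([-4.72360327e-01, -3.10583754e+00, -3.91813651e-05]), 'contact_force': array([-0.64888491, -0.664463  ,  0.07866096]), 'grip_width': 0.08528271504868788}
```

View pics/top0.png

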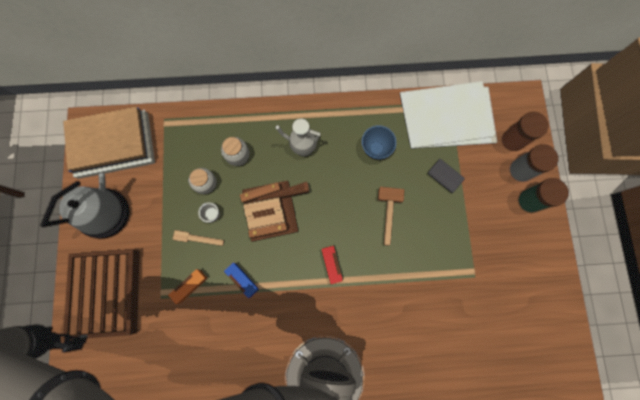

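View pics/side0.png

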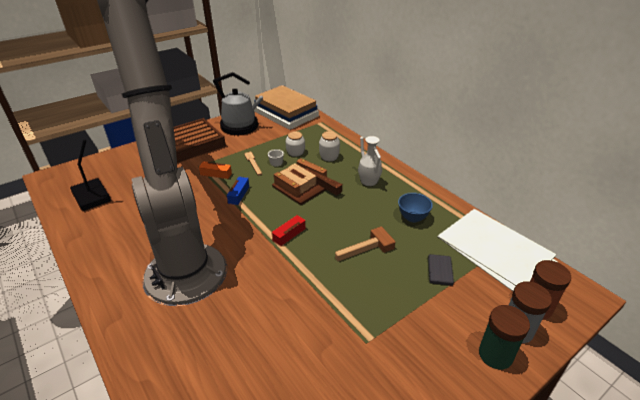

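The top view (image right = -y, up = +x) shows the frame at about (265,208). The wedge sticks out right at (300,188), just below the ewer at (303,140). The mallet's head is at (391,195) with its handle running down to (388,243). The red look-alike at (332,265) is clear. Both views agree with the network's mallet and wedge points. Next I'll get the yaws from depth.

```bash
cat > h.py <<'E'
from bench import r
import numpy as np, cv2
from scipy.spatial.transform import Rotation as R
def cloud(c):
    p,d=r.grab_frame(c); k=r.get_calibration(c)
    v,u=np.nonzero(d>0); z=d[v,u]
    n=cv2.undistortPoints(np.c_[u,v].astype(float).reshape(-1,1,2),np.array(k["mtx"]),np.array(k["dist"])).reshape(-1,2)
    E=np.array(k["extrinsics"]); return np.c_[n*z[:,None],z]@E[:3,:3].T+E[:3,3], p[v,u], np.c_[u,v]
def tool(dw):  # world shift -> tool shift (m)
    return R.from_rotvec(r.get_obs()["orientation"]).inv().apply(dw)
def st():
    o=r.get_obs(); M=R.from_rotvec(o["orientation"]).as_matrix()
    print("t %.2f"%o["clock"],"tcp",o["tcp_pos"].round(4),"yaw of tool y vs world y",np.degrees(np.arctan2(-M[0,1],M[1,1])).round(2),"tilt",M[:,2].round(3),"F",o["contact_force"].round(1),"M",o["moment"].round(2),"w",round(o["grip_width"],4),round(o["gripper_force"],1))
E
python3 - <<'E'
from h import *
for c in("top","side"):
    P,C,_=cloud(c)
    def rect(name,lo,hi):
        m=np.all((P>lo)&(P<hi),axis=1); q=P[m][:,:2]
        if len(q)<5: print(name,len(q));return
        print(c,name,len(q),"zmed",np.median(P[m][:,2]).round(3),[np.round(a,3) for a in cv2.minAreaRect((q*1000).astype(np.float32))])
    rect("head",[.53,-.33,.026],[.62,-.19,.05])
    rect("handle",[.37,-.33,.018],[.53,-.19,.05])
    rect("mallet",[.37,-.33,.012],[.62,-.19,.05])
    rect("wedge out",[.55,-.02,.035],[.65,.055,.056])
    rect("plate",[.42,.055,.008],[.65,.3,.025])
    rect("all frame",[.42,.055,.008],[.65,.3,.075])
for t in("ewer",):
    print(t,[q["xyz"] for q in r.landmark_of(t,"top")[:1]])
st()
E
```

```text
top head 328 zmed 0.034 [array([ 554.599, -257.593]), array([83.219, 46.23 ]), np.float64(82.583)]
top handle 294 zmed 0.029 [array([ 466.225, -243.797]), array([ 48.259, 157.656]), np.float64(67.388)]
top mallet 649 zmed 0.031 [array([ 482.428, -248.314]), array([ 83.262, 191.849]), np.float64(82.661)]
top wedge out 120 zmed 0.049 [array([592.825,  35.772]), array([32.876, 39.901]), np.float64(7.615)]
top plate 724 zmed 0.015 [array([533.715, 161.12 ]), array([207.862, 205.069]), np.float64(89.962)]
top all frame 2648 zmed 0.053 [array([532.86 , 160.085]), array([208.413, 204.907]), np.float64(88.993)]
side head 258 zmed 0.032 [array([ 555.242, -263.042]), array([85.317, 45.687]), np.float64(82.388)]
side handle 278 zmed 0.026 [array([ 465.551, -248.095]), array([ 47.624, 155.173]), np.float64(68.566)]
side mallet 666 zmed 0.028 [array([ 487.674, -242.34 ]), array([ 85.172, 195.217]), np.float64(72.836)]
side wedge out 91 zmed 0.045 [array([594.123,  31.588]), array([39.175, 42.748]), np.float64(0.886)]
side plate 433 zmed 0.013 [array([498.775, 176.741]), array([129.814, 261.684]), np.float64(7.543)]
side all frame 1594 zmed 0.047 [array([523.34 , 177.695]), array([183.95 , 245.022]), np.float64(0.306)]
ewer [[0.7563, 0.0241, -0.0035]]
t 0.95 tcp [0.2006 0.6445 0.1948] yaw of tool y vs world y -17.29 tilt [-0.  0. -1.] F [ 0.4 -0.3  0.2] M [0.03 0.04 0.01] w 0.0854 0.0
```

```bash
python3 -m jog '[{"x":-0.05,"y":-0.03,"z":-0.02},{"x":-0.05,"y":-0.03},{"x":-0.05,"y":-0.03},{"x":-0.03,"y":-0.05},{"x":-0.02,"y":-0.06},{"x":-0.02,"y":-0.06},{"y":-0.06},{"y":-0.06}]'; python3 -c "from h import *;st()"
```

```text
t 0.95 tcp [0.2006 0.6445 0.1948] yaw of tool y vs world y -17.29 tilt [-0.  0. -1.] F [ 0.4 -0.3  0.2] M [0.03 0.04 0.01] w 0.0854 0.0validation failed for argument at $[0]...
```

```bash
python3 -m jog '[{"fingers":0.085,"x":-0.05,"y":-0.03,"z":-0.02,"rx":0,"ry":0,"rz":-9.8},{"fingers":0.085,"x":-0.05,"y":-0.03,"z":0,"rx":0,"ry":0,"rz":0},{"fingers":0.085,"x":-0.05,"y":-0.03,"z":0,"rx":0,"ry":0,"rz":0},{"fingers":0.085,"x":-0.03,"y":-0.05,"z":0,"rx":0,"ry":0,"rz":0},{"fingers":0.085,"x":-0.02,"y":-0.055,"z":0,"rx":0,"ry":0,"rz":0},{"fingers":0.085,"x":-0.02,"y":-0.055,"z":0,"rx":0,"ry":0,"rz":0},{"fingers":0.085,"x":0,"y":-0.06,"z":0,"rx":0,"ry":0,"rz":0},{"fingers":0.085,"x":0,"y":-0.06,"z":0,"rx":0,"ry":0,"rz":0}]'
python3 - <<'E'
from h import *
st()
P,C,U=cloud("top")
def rect(name,m):
    q=P[m][:,:2]
    print(name,len(q),"zmed",np.median(P[m][:,2]).round(3),[np.round(a,3) for a in cv2.minAreaRect((q*1000).astype(np.float32))])
box=lambda lo,hi:np.all((P>lo)&(P<hi),axis=1)
rect("block",box([.45,.07,.045],[.66,.26,.075]))
rect("wedge",box([.55,-.01,.043],[.65,.07,.056]))
# wedge edges: x range vs y
for y in np.arange(-.005,.07,.01):
    q=P[box([.53,y,.040],[.66,y+.01,.06])]
    if len(q): print(round(y+.005,3),len(q),q[:,0].min().round(4),q[:,0].max().round(4))
E
```

```text
clock: 1.95
tcp_pos: [0.3636, 0.2397, 0.2149]
orientation: [0.206, 3.134, 0.001]
contact_force: [0.4, -0.4, 1.3]
grip_width: 0.0848
gripper_force: 0.0
t 1.95 tcp [0.3636 0.2397 0.2149] yaw of tool y vs world y -7.53 tilt [ 0.  0. -1.] F [ 0.4 -0.4  1.3] M [-0.03 -0.06 -0.01] w 0.0848 0.0
block 1705 zmed 0.056 [array([526.544, 142.163]), array([158.403, 167.894]), np.float64(11.495)]
wedge 150 zmed 0.049 [array([591.724,  43.198]), array([32.244, 55.054]), np.float64(7.216)]
0.02 30 0.579 0.6101
0.03 31 0.5778 0.61
0.04 30 0.5774 0.6076
0.05 29 0.5746 0.606
0.06 28 0.5736 0.6019
0.07 26 0.5723 0.5993
```

```bash
python3 -m jog '[{"fingers":0.06,"x":-0.03,"y":-0.05,"z":0,"rx":0,"ry":0,"rz":0},{"fingers":0.06,"x":-0.03,"y":-0.055,"z":0,"rx":0,"ry":0,"rz":0},{"fingers":0.06,"x":-0.03,"y":-0.055,"z":0,"rx":0,"ry":0,"rz":0},{"fingers":0.06,"x":-0.03,"y":-0.06,"z":0,"rx":0,"ry":0,"rz":0},{"fingers":0.06,"x":-0.03,"y":-0.06,"z":0,"rx":0,"ry":0,"rz":0},{"fingers":0.06,"x":-0.03,"y":-0.06,"z":0,"rx":0,"ry":0,"rz":0},{"fingers":0.06,"x":-0.02,"y":-0.06,"z":0,"rx":0,"ry":0,"rz":0},{"fingers":0.06,"x":0,"y":-0.06,"z":0.04,"rx":0,"ry":0,"rz":0}]' >/dev/null
python3 - <<'E'
from h import *
st()
o=r.get_obs(); print("tool shift to grip",tool(np.array([.5055,-.2525,.004])-o["tcp_pos"]).round(4))
P,C,U=cloud("top"); C=C.astype(int)
box=lambda lo,hi:np.all((P>lo)&(P<hi),axis=1)
m=box([.42,.06,.045],[.66,.28,.062])&(C.sum(1)>400)
q=(P[m][:,:2]*1000).astype(np.float32); print("pale",len(q),cv2.minAreaRect(q))
# plate -y and +y edge: lowest y of z>.008 per x column
for s in(.47,.48,.49,.50,.51,.52,.53,.54,.55):
    q=P[box([s,.03,.009],[s+.01,.28,.07])]; print(s,len(q),q[:,1].min().round(4),q[:,1].max().round(4))
for y in np.arange(.1,.22,.02):
    q=P[box([.4,y,.009],[.68,y+.02,.07])]; print("y",y.round(2),q[:,0].min().round(4),q[:,0].max().round(4))
p,_=r.grab_frame("top"); cv2.imwrite("pics/crop1.png",cv2.resize(p[150:260,220:420,::-1],None,fx=4,fy=4,interpolation=cv2.INTER_CUBIC))
E
```

```text
t 3.00 tcp [ 0.5018 -0.2215  0.1821] yaw of tool y vs world y -7.47 tilt [ 0.007 -0.002 -1.   ] F [ 1.  -0.3 -1.5] M [ 0.07 -0.02 -0.04] w 0.06 0.0
tool shift to grip [-0.0065 -0.03    0.1782]
pale 676 ((504.6496276855469, 161.88156127929688), (99.34857177734375, 115.37705993652344), 8.699793815612793)
0.47 142 0.0596 0.2137
0.48 154 0.0621 0.2174
0.49 147 0.0648 0.2682
0.5 147 0.0646 0.2215
0.51 151 0.0671 0.2226
0.52 144 0.0672 0.223
0.53 148 0.0695 0.2258
0.54 139 0.0724 0.2254
0.55 121 0.072 0.2328
y 0.1 0.445 0.6255
y 0.12 0.4423 0.611
y 0.14 0.4376 0.6209
y 0.16 0.4355 0.6178
y 0.18 0.4109 0.6148
y 0.2 0.4311 0.6103
```

View pics/crop1.png

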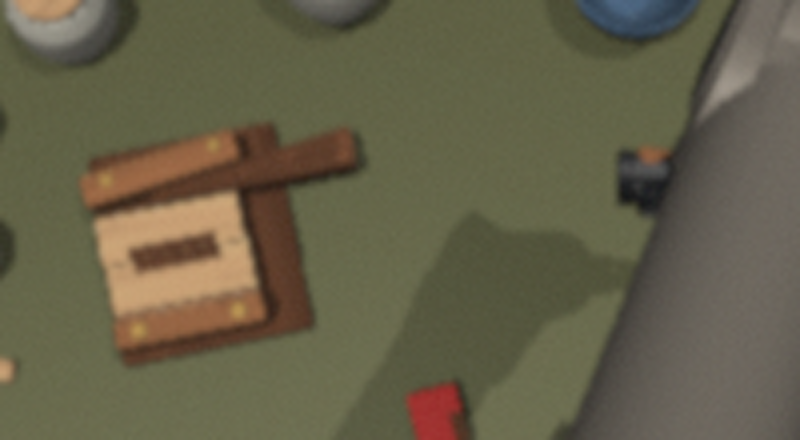

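The plate edges give a frame yaw of about 8.5°. In the crop, the wedge butt at (352,150) is clear all round. I'll descend over the grip next.

```bash
python3 -m jog '[{"fingers":0.06,"x":-0.006,"y":-0.025,"z":0.03,"rx":0,"ry":0,"rz":0},{"fingers":0.06,"x":0,"y":0,"z":0.06,"rx":0,"ry":0,"rz":0},{"fingers":0.06,"x":0,"y":0,"z":0.045,"rx":0,"ry":0,"rz":0},{"fingers":0.06,"x":0,"y":0,"z":0,"rx":0,"ry":0,"rz":0},{"fingers":0.06,"x":0,"y":0,"z":0,"rx":0,"ry":0,"rz":0}]' >/dev/null
python3 - <<'E'
from h import *
st()
o=r.get_obs(); print("tool shift to grip",tool(np.array([.5055,-.2525,.004])-o["tcp_pos"]).round(4))
P,C,U=cloud("side")
p,_=r.grab_frame("side"); cv2.imwrite("pics/crop2.png",cv2.resize(p[190:300,300:440,::-1],None,fx=5,fy=5,interpolation=cv2.INTER_CUBIC))
E
```

```text
t 3.73 tcp [ 0.5023 -0.2444  0.0467] yaw of tool y vs world y -7.48 tilt [ 0.002 -0.001 -1.   ] F [ 0.1 -0.2  1.1] M [-0.04 -0.01 -0.03] w 0.0602 0.0
tool shift to grip [-0.0042 -0.0076  0.0428]
```

View pics/crop2.png

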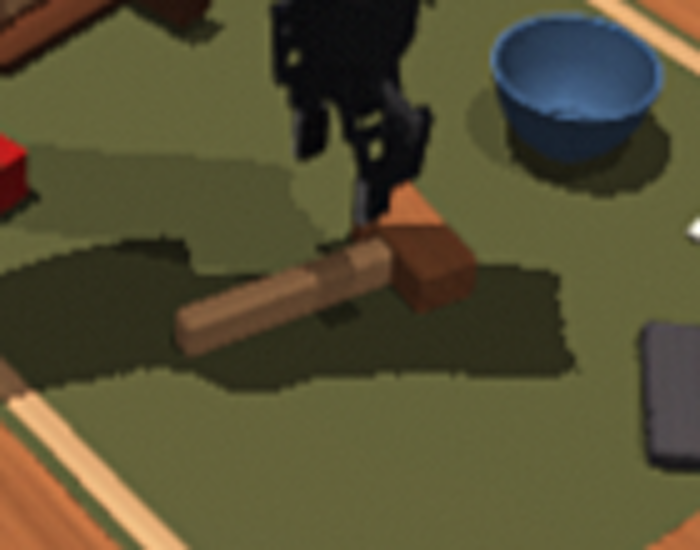

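The crop shows the fingers straddling the handle, near tip (370,215) and far tip (310,155), above the grip band at (330,270). A small shift to -y is still needed.

```bash
python3 -m jog '[{"fingers":0.07,"x":-0.004,"y":-0.008,"z":0,"rx":0,"ry":0,"rz":0},{"fingers":0.07,"x":0,"y":0,"z":0.02,"rx":0,"ry":0,"rz":0},{"fingers":0.07,"x":0,"y":0,"z":0.021,"rx":0,"ry":0,"rz":0},{"fingers":0.07,"x":0,"y":0,"z":0,"rx":0,"ry":0,"rz":0},{"fingers":0.07,"x":0,"y":0,"z":0,"rx":0,"ry":0,"rz":0}]' ; python3 -c "from h import *
st()"
```

```text
clock: 4.45
tcp_pos: [0.5046, -0.2532, 0.0052]
orientation: [0.206, 3.133, -0.001]
contact_force: [-0.6, 0.1, 0.0]
grip_width: 0.0698
gripper_force: 0.0
t 4.45 tcp [ 0.5046 -0.2532  0.0052] yaw of tool y vs world y -7.51 tilt [ 0.001 -0.001 -1.   ] F [-0.6  0.1  0. ] M [ 0.02 -0.01 -0.01] w 0.0698 0.0
```

```bash
python3 -m jog '[{"fingers":0.0,"x":0,"y":0,"z":0,"rx":0,"ry":0,"rz":0},{"fingers":0.0,"x":0,"y":0,"z":0,"rx":0,"ry":0,"rz":0},{"fingers":0.0,"x":0,"y":0,"z":0,"rx":0,"ry":0,"rz":0},{"fingers":0.0,"x":0,"y":0,"z":0,"rx":0,"ry":0,"rz":0},{"fingers":0.0,"x":0,"y":0,"z":0,"rx":0,"ry":0,"rz":0},{"fingers":0.0,"x":0,"y":0,"z":0,"rx":0,"ry":0,"rz":0}]' 115; python3 -c "from h import *
st()"
```

```text
clock: 5.2
tcp_pos: [0.5039, -0.2525, 0.0041]
orientation: [-0.205, -3.135, -0.0]
contact_force: [1.0, -1.3, 0.6]
grip_width: 0.0001
gripper_force: 0.0
t 5.20 tcp [ 0.5039 -0.2525  0.0041] yaw of tool y vs world y -7.49 tilt [-0.  0. -1.] F [ 1.  -1.3  0.6] M [ 0.   -0.02  0.03] w 0.0001 0.0
```

Run:
```python
from h import *
for t in("mallet","mallet_grip"):
    for c in("top","side"):
        for q in r.landmark_of(t,c)[:0]: pass
p,_=r.grab_frame("side"); a=cv2.resize(p[190:300,300:440,::-1],None,fx=4,fy=4,interpolation=cv2.INTER_CUBIC)
p,_=r.grab_frame("top"); b=cv2.resize(p[160:270,350:410,::-1],None,fx=4,fy=4,interpolation=cv2.INTER_CUBIC)
cv2.imwrite("pics/c3.png",np.hstack([a,b]))
for t in("mallet","mallet_grip"):
    for c in("top","side"):
        for q in r.landmark_of(t,c)[:1]: print(t,c,np.round(q["xyz"],3),q["score"])
```

```text
mallet top [ 0.559 -0.259  0.002] 0.45
mallet side [ 0.561 -0.255  0.007] 0.57
mallet_grip top [ 0.51  -0.25   0.016] 0.43
mallet_grip side [ 0.509 -0.25   0.015] 0.59
```

View pics/c3.png

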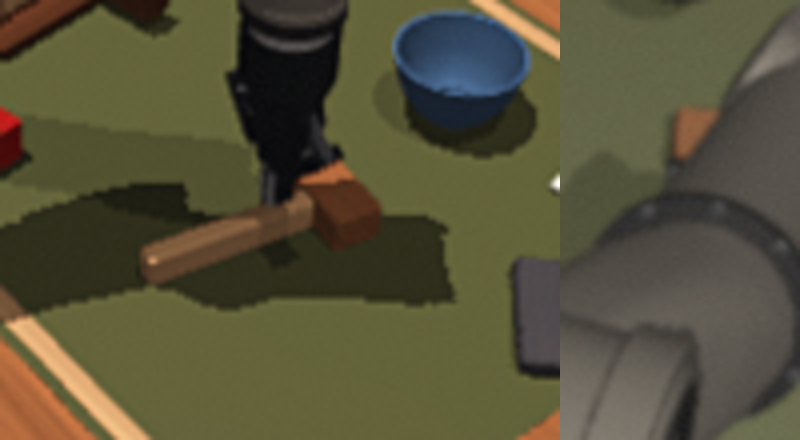

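The gripper closed on nothing. In the side view (left), the closed fingers at (270,190) end behind or above the handle. I'll check the projection and depth before moving.

Run:
```python
from h import *
k=r.get_calibration("side"); E=np.linalg.inv(np.array(k["extrinsics"])); print("cam pos",np.array(k["extrinsics"])[:3,3].round(2))
def proj(X): return cv2.projectPoints(np.array([X],float),cv2.Rodrigues(E[:3,:3])[0],E[:3,3],np.array(k["mtx"]),np.array(k["dist"]))[0].ravel()
o=r.get_obs()
for n,X in [("tcp",o["tcp_pos"]),("tcp+30",o["tcp_pos"]+[0,0,.03]),("tcp+45",o["tcp_pos"]+[0,0,.045])]:
    u=proj(X); print(n,u.round(1),"in crop",((u-[300,190])*4).round())
P,C,U=cloud("side")
m=(P[:,0]>.38)&(P[:,0]<.53)&(P[:,1]>-.32)&(P[:,1]<-.2)&(P[:,2]>.008)
Q=P[m];c=C[m]
b=c.sum(1)<160
print("dark (fingers) below .1:",(b&(Q[:,2]<.1)).sum())
for z in(.01,.02,.03,.04,.05,.06,.07,.08):
    s=Q[b&(Q[:,2]>z)&(Q[:,2]<z+.01)]
    if len(s): print(z,len(s),s.min(0).round(3),s.max(0).round(3))
h=Q[~b&(Q[:,2]<.034)]
for x in np.arange(.39,.53,.02):
    s=h[(h[:,0]>x)&(h[:,0]<x+.02)]
    if len(s): print("handle",x.round(2),len(s),"y",s[:,1].min().round(3),s[:,1].max().round(3),"z",s[:,2].max().round(3))
```

```text
cam pos [-0.22 -0.98  1.  ]
tcp [367.6 247.3] in crop [270. 229.]
tcp+30 [368.2 240.5] in crop [273. 202.]
tcp+45 [368.5 237. ] in crop [274. 188.]
dark (fingers) below .1: 130
0.01 5 [ 0.391 -0.297  0.013] [ 0.53  -0.228  0.018]
0.02 7 [ 0.5   -0.3    0.022] [ 0.53  -0.243  0.029]
0.03 1 [ 0.53  -0.293  0.031] [ 0.53  -0.293  0.031]
0.04 8 [ 0.491 -0.264  0.041] [ 0.504 -0.25   0.05 ]
0.05 15 [ 0.488 -0.27   0.05 ] [ 0.504 -0.247  0.06 ]
0.06 16 [ 0.488 -0.269  0.061] [ 0.508 -0.251  0.07 ]
0.07 8 [ 0.49  -0.267  0.071] [ 0.496 -0.249  0.078]
0.08 22 [ 0.487 -0.275  0.08 ] [ 0.505 -0.23   0.089]
handle 0.39 56 y -0.248 -0.221 z 0.031
handle 0.41 49 y -0.251 -0.227 z 0.032
handle 0.43 48 y -0.253 -0.232 z 0.032
handle 0.45 54 y -0.257 -0.233 z 0.031
handle 0.47 46 y -0.261 -0.237 z 0.033
handle 0.49 44 y -0.264 -0.239 z 0.032
handle 0.51 39 y -0.269 -0.252 z 0.032
```

Depth shows the closed fingertips ending at z of about 0.04, above the handle's top at 0.031. Reported TCP z is 0.004, so the z reading is about 30 mm low. I'll open, check the fingertips' real height by depth, then descend in steps while watching the force.

```bash
python3 -m jog '[{"fingers":0.06,"x":0,"y":0,"z":0,"rx":0,"ry":0,"rz":0},{"fingers":0.06,"x":0,"y":0,"z":0,"rx":0,"ry":0,"rz":0},{"fingers":0.06,"x":0,"y":0,"z":0,"rx":0,"ry":0,"rz":0},{"fingers":0.06,"x":0,"y":0,"z":0,"rx":0,"ry":0,"rz":0}]' >/dev/null
cat > tips.py <<'E'
from h import *
st()
o=r.get_obs()
P,C,U=cloud("side"); C=C.astype(int)
M=R.from_rotvec(o["orientation"]).as_matrix()
Q=(P-o["tcp_pos"])@M   # tool coords
m=(abs(Q[:,0])<.03)&(abs(Q[:,1])<.07)&(Q[:,2]>-.15)&(Q[:,2]<.06)&(P[:,2]>.036)&(C.sum(1)<170)
for s,n in((-1,"y-"),(1,"y+")):
    q=Q[m&(Q[:,1]*s>0)]; w=P[m&(Q[:,1]*s>0)]
    i=np.argsort(w[:,2])[:6]; print(n,"lowest z world",w[i,2].round(3),"tool xy",q[i,:2].round(3).tolist())
p,_=r.grab_frame("side"); cv2.imwrite("pics/t%.0f.png"%(o["clock"]*100),cv2.resize(p[190:300,300:440,::-1],None,fx=5,fy=5,interpolation=cv2.INTER_CUBIC))
E
python3 tips.py; ls pics
```

```text
t 6.25 tcp [ 0.5039 -0.2525  0.0041] yaw of tool y vs world y -7.49 tilt [ 0.  0. -1.] F [ 0.6 -0.3  0.5] M [-0.01 -0.02  0.02] w 0.0599 0.0
y- lowest z world [0.045 0.048 0.052 0.052 0.055 0.055] tool xy [[0.011, -0.03], [0.01, -0.029], [0.002, -0.044], [0.008, -0.036], [0.001, -0.042], [-0.004, -0.045]]
y+ lowest z world [0.044 0.045 0.047 0.047 0.049 0.05 ] tool xy [[0.007, 0.031], [0.005, 0.029], [-0.002, 0.028], [0.001, 0.029], [0.008, 0.031], [-0.006, 0.028]]
c3.png
crop1.png
crop2.png
side0.png
t625.png
top0.png
```

```bash
python3 -m jog '[{"fingers":0.06,"x":0,"y":0,"z":0.01,"rx":0,"ry":0,"rz":0},{"fingers":0.06,"x":0,"y":0,"z":0.01,"rx":0,"ry":0,"rz":0},{"fingers":0.06,"x":0,"y":0,"z":0,"rx":0,"ry":0,"rz":0},{"fingers":0.06,"x":0,"y":0,"z":0,"rx":0,"ry":0,"rz":0}]' >/dev/null; sed -i 's/>.036)/>.005)/' tips.py; python3 tips.py; ls pics
```

```text
t 6.85 tcp [ 0.5038 -0.2526 -0.016 ] yaw of tool y vs world y -7.5 tilt [-0.  0. -1.] F [-0.  -0.2  0.1] M [-0.04  0.04 -0.04] w 0.0597 0.0
y- lowest z world [0.005 0.006 0.009 0.01  0.011 0.018] tool xy [[0.001, -0.009], [0.011, -0.069], [0.006, -0.011], [-0.03, -0.031], [-0.029, -0.037], [-0.029, -0.03]]
y+ lowest z world [0.024 0.024 0.025 0.025 0.026 0.026] tool xy [[-0.004, 0.029], [0.007, 0.029], [-0.009, 0.03], [-0.015, 0.005], [-0.0, 0.029], [0.002, 0.008]]
c3.png
crop1.png
crop2.png
side0.png
t625.png
t685.png
top0.png
```

Reported z is -0.016 with no contact, which confirms the offset of about 33 mm. Lowering the last 13 mm and gripping.

```bash
python3 -m jog '[{"fingers":0.06,"x":0,"y":0,"z":0.006,"rx":0,"ry":0,"rz":0},{"fingers":0.06,"x":0,"y":0,"z":0.006,"rx":0,"ry":0,"rz":0},{"fingers":0.06,"x":0,"y":0,"z":0,"rx":0,"ry":0,"rz":0}]' |grep -E "tcp|contact"; python3 -m jog '[{"fingers":0.0,"x":0,"y":0,"z":0,"rx":0,"ry":0,"rz":0},{"fingers":0.0,"x":0,"y":0,"z":0,"rx":0,"ry":0,"rz":0},{"fingers":0.0,"x":0,"y":0,"z":0,"rx":0,"ry":0,"rz":0},{"fingers":0.0,"x":0,"y":0,"z":0,"rx":0,"ry":0,"rz":0}]' 115 ; python3 tips.py
```

```text
tcp_pos: [0.5034, -0.2522, -0.0285]
contact_force: [-0.4, 0.6, 0.7]
clock: 7.82
tcp_pos: [0.5042, -0.2526, -0.0273]
orientation: [0.206, 3.134, 0.0]
contact_force: [-0.3, 0.9, 5.5]
grip_width: 0.0178
gripper_force: 113.3
t 7.83 tcp [ 0.5042 -0.2526 -0.0273] yaw of tool y vs world y -7.51 tilt [ 0.001  0.    -1.   ] F [-0.3  0.9  5.5] M [ 0.29  0.24 -0.03] w 0.0178 113.3
y- lowest z world [0.005 0.011 0.011 0.012 0.014 0.015] tool xy [[-0.021, -0.032], [-0.017, -0.01], [0.007, -0.018], [0.011, -0.017], [-0.017, -0.009], [-0.028, -0.021]]
y+ lowest z world [0.024 0.025 0.025 0.025 0.027 0.028] tool xy [[0.009, 0.009], [0.018, 0.008], [0.012, 0.01], [0.026, 0.007], [0.008, 0.005], [-0.002, 0.009]]
```

```bash
python3 -m jog '[{"fingers":0,"x":0,"y":0,"z":-0.02,"rx":0,"ry":0,"rz":0},{"fingers":0,"x":0,"y":0,"z":-0.04,"rx":0,"ry":0,"rz":0},{"fingers":0,"x":0,"y":0,"z":-0.03,"rx":0,"ry":0,"rz":-8},{"fingers":0,"x":0,"y":0,"z":0,"rx":0,"ry":0,"rz":-8},{"fingers":0,"x":-0.02,"y":0.04,"z":0,"rx":0,"ry":0,"rz":0},{"fingers":0,"x":-0.03,"y":0.05,"z":0,"rx":0,"ry":0,"rz":0},{"fingers":0,"x":-0.03,"y":0.05,"z":0,"rx":0,"ry":0,"rz":0},{"fingers":0,"x":0,"y":0.03,"z":0,"rx":0,"ry":0,"rz":0}]' |grep -E "grip"; python3 -m jog '[{"fingers":0,"x":0,"y":0,"z":0,"rx":0,"ry":0,"rz":0},{"fingers":0,"x":0,"y":0,"z":0,"rx":0,"ry":0,"rz":0},{"fingers":0,"x":0,"y":0,"z":0,"rx":0,"ry":0,"rz":0}]' |grep -E "grip"
cat > meas.py <<'E'
from h import *
st(); o=r.get_obs(); t=o["tcp_pos"]
M=R.from_rotvec(o["orientation"]).as_matrix()
for c in("top","side"):
    P,C,U=cloud(c); C=C.astype(int)
    Q=(P-t)@M; Q[:,0]*=-1  # mallet-ish axes: x to head, y strike dir
    red=(C[:,0]>C[:,2]+25)&(C.sum(1)>110)
    m=red&(Q[:,0]>.02)&(Q[:,0]<.085)&(abs(Q[:,1])<.055)&(P[:,2]>.02)&(P[:,2]<.16)
    q=Q[m]
    if m.sum()>20:
        zt=np.percentile(P[m][:,2],95); s=P[:,2]>zt-.01
        print(c,m.sum(),"head x",q[:,0].min().round(3),q[:,0].max().round(3),"y",q[:,1].min().round(3),q[:,1].max().round(3),"topz",zt.round(4),"rect",[np.round(a,1) for a in cv2.minAreaRect((P[m&s][:,:2]*1000).astype(np.float32))])
    h=red&(Q[:,0]<-.04)&(Q[:,0]>-.125)&(abs(Q[:,1])<.03)&(P[:,2]>.02)
    if h.sum()>20: 
        k=np.polyfit(Q[h,0],P[h,2],1); print(c,"handle top slope deg",np.degrees(np.arctan(k[0])).round(1),"zmax",P[h,2].max().round(3))
    b=(P[:,0]>.56)&(P[:,0]<.64)&(P[:,1]>t[1]+.06)&(P[:,1]<.066)&(P[:,2]>.04)&(P[:,2]<.056)
    b&=(Q[:,1]>.05)
    q=P[b]
    if len(q)>10:
        print(c,"wedge n",len(q),"ymin",np.sort(q[:,1])[:3].round(4),"x near butt",q[q[:,1]<q[:,1].min()+.012][:,0].min().round(4),q[q[:,1]<q[:,1].min()+.012][:,0].max().round(4))
E
python3 meas.py
```

```text
grip_width: 0.0179
gripper_force: 112.6
grip_width: 0.0178
gripper_force: 112.7
t 9.30 tcp [ 0.5577 -0.0743  0.0625] yaw of tool y vs world y 8.37 tilt [ 0.    -0.001 -1.   ] F [ 0.5 -0.  -4. ] M [-0.04  0.07  0.01] w 0.0178 112.7
top wedge n 148 ymin [0.0153 0.0153 0.0156] x near butt 0.5791 0.6117
side 138 head x 0.023 0.075 y -0.047 0.008 topz 0.1232 rect [array([616.3, -92.6]), array([52. , 45.5]), np.float64(65.1)]
side handle top slope deg 33.0 zmax 0.496
side wedge n 91 ymin [0.0096 0.0111 0.0114] x near butt 0.582 0.6059
```

```bash
python3 -m jog '[{"fingers":0,"x":0,"y":0,"z":0.03,"rx":0,"ry":0,"rz":0},{"fingers":0,"x":0,"y":0,"z":0.03,"rx":0,"ry":0,"rz":0},{"fingers":0,"x":0,"y":0.01,"z":0.01,"rx":0,"ry":0,"rz":0},{"fingers":0,"x":0,"y":0.01,"z":0,"rx":0,"ry":0,"rz":0},{"fingers":0,"x":0,"y":0,"z":0,"rx":0,"ry":0,"rz":0},{"fingers":0,"x":0,"y":0,"z":0,"rx":0,"ry":0,"rz":0}]' |grep -E "grip"; python3 meas.py
python3 - <<'E'
from h import *
p,_=r.grab_frame("side"); a=cv2.resize(p[150:250,270:410,::-1],None,fx=5,fy=5,interpolation=cv2.INTER_CUBIC); cv2.imwrite("pics/s4.png",a)
E
```

```text
grip_width: 0.0177
gripper_force: 112.6
t 10.15 tcp [ 0.5558 -0.0527 -0.0068] yaw of tool y vs world y 8.53 tilt [ 0.002 -0.    -1.   ] F [-0.2 -0.2 -1.4] M [-0.03  0.03  0.  ] w 0.0177 112.6
top wedge n 112 ymin [0.0206 0.0208 0.0238] x near butt 0.5863 0.6106
side 113 head x 0.023 0.073 y -0.047 0.019 topz 0.0544 rect [array([607.9, -59.1]), array([43.9, 64.1]), np.float64(10.9)]
side handle top slope deg 38.4 zmax 0.43
```

View pics/s4.png

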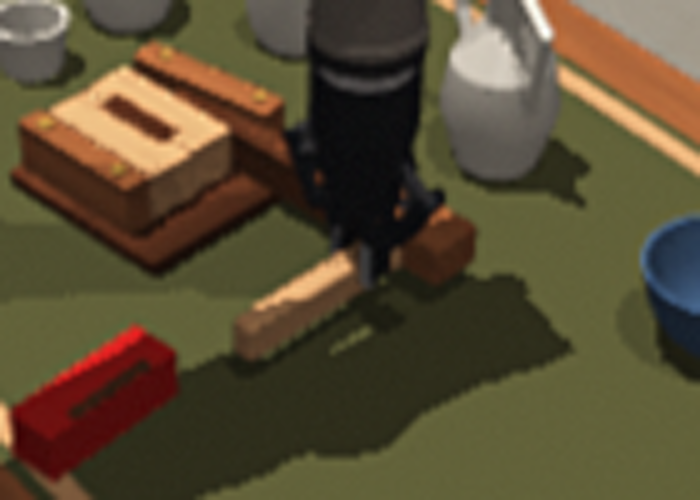

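The mallet is held level. Its head at (435,245) is just short of the wedge butt hidden behind the gripper, and clear of the ewer (500,100) and the red block (95,400). First tap.

```bash
python3 -m jog '[{"fingers":0,"x":0,"y":0.005,"z":0,"rx":0,"ry":0,"rz":0},{"fingers":0,"x":0,"y":0.005,"z":0,"rx":0,"ry":0,"rz":0},{"fingers":0,"x":0,"y":0.005,"z":0,"rx":0,"ry":0,"rz":0},{"fingers":0,"x":0,"y":0.005,"z":0,"rx":0,"ry":0,"rz":0},{"fingers":0,"x":0,"y":0.005,"z":0,"rx":0,"ry":0,"rz":0},{"fingers":0,"x":0,"y":0.005,"z":0,"rx":0,"ry":0,"rz":0}]' |grep -E "tcp|contact"; python3 -m jog '[{"fingers":0,"x":0,"y":0.005,"z":0,"rx":0,"ry":0,"rz":0}]' |grep -E "tcp|contact"; python3 -m jog '[{"fingers":0,"x":0,"y":-0.015,"z":0,"rx":0,"ry":0,"rz":0},{"fingers":0,"x":0,"y":0,"z":0,"rx":0,"ry":0,"rz":0}]'|grep -E "tcp|contact"; python3 meas.py
```

```text
tcp_pos: [0.5504, -0.0228, -0.0079]
contact_force: [-0.0, -0.4, -2.4]
tcp_pos: [0.5497, -0.0179, -0.0079]
contact_force: [1.0, -0.3, -2.1]
tcp_pos: [0.5522, -0.0355, -0.0076]
contact_force: [0.5, -0.3, -2.0]
t 11.43 tcp [ 0.5522 -0.0355 -0.0076] yaw of tool y vs world y 8.34 tilt [ 0.001 -0.001 -1.   ] F [ 0.5 -0.3 -2. ] M [-0.02  0.04  0.02] w 0.0181 112.6
top wedge n 48 ymin [0.0404 0.0437 0.0438] x near butt 0.5884 0.6077
side 116 head x 0.023 0.076 y -0.047 0.009 topz 0.0532 rect [array([611.5, -50.7]), array([52.4, 43.5]), np.float64(72.8)]
side handle top slope deg 26.6 zmax 0.434
```

```bash
python3 -m jog '[{"fingers":0,"x":0,"y":0.005,"z":0,"rx":0,"ry":0,"rz":0},{"fingers":0,"x":0,"y":0.005,"z":0,"rx":0,"ry":0,"rz":0},{"fingers":0,"x":0,"y":0.005,"z":0,"rx":0,"ry":0,"rz":0},{"fingers":0,"x":0,"y":0.005,"z":0,"rx":0,"ry":0,"rz":0},{"fingers":0,"x":0,"y":0.005,"z":0,"rx":0,"ry":0,"rz":0}]' |grep -E "tcp|contact"; python3 -m jog '[{"fingers":0,"x":0,"y":0.005,"z":0,"rx":0,"ry":0,"rz":0}]' |grep -E "tcp|contact";python3 -m jog '[{"fingers":0,"x":0,"y":0.003,"z":0,"rx":0,"ry":0,"rz":0}]' |grep -E "tcp|contact"; python3 -m jog '[{"fingers":0,"x":0,"y":-0.01,"z":0,"rx":0,"ry":0,"rz":0},{"fingers":0,"x":0,"y":0,"z":0,"rx":0,"ry":0,"rz":0}]'|grep -E "tcp|contact"
python3 - <<'E'
from h import *
for c in("top","side"):
    r.grab_frame(c)
    for t in("wedge_butt","wedge"):
        for q in r.landmark_of(t,c)[:1]: print(t,c,np.round(q["xyz"],3),q["score"])
E
```

```text
tcp_pos: [0.5481, -0.0079, -0.0079]
contact_force: [-0.2, -0.3, -2.8]
tcp_pos: [0.5474, -0.003, -0.0079]
contact_force: [0.4, -0.8, -2.9]
tcp_pos: [0.547, 0.0001, -0.0079]
contact_force: [-0.8, -0.7, -2.3]
tcp_pos: [0.5488, -0.0119, -0.0077]
contact_force: [-0.3, 0.7, -2.8]
wedge_butt top [0.597 0.05  0.03 ] 0.84
wedge top [0.581 0.134 0.016] 0.69
wedge_butt side [0.591 0.049 0.033] 0.63
wedge side [0.574 0.133 0.016] 0.5
```

Butt is now at y ≈ 0.05, which matches the mallet face, so it slides freely. Continuing with shorter taps.

```bash
python3 -m jog '[{"fingers":0,"x":0,"y":0.005,"z":0,"rx":0,"ry":0,"rz":0},{"fingers":0,"x":0,"y":0.005,"z":0,"rx":0,"ry":0,"rz":0},{"fingers":0,"x":0,"y":0.005,"z":0,"rx":0,"ry":0,"rz":0}]' |grep -E "tcp|contact"; python3 -m jog '[{"fingers":0,"x":0,"y":0.004,"z":0,"rx":0,"ry":0,"rz":0}]' |grep -E "tcp|contact";python3 -m jog '[{"fingers":0,"x":0,"y":0.003,"z":0,"rx":0,"ry":0,"rz":0}]' |grep -E "tcp|contact"; python3 -m jog '[{"fingers":0,"x":0,"y":-0.01,"z":0,"rx":0,"ry":0,"rz":0},{"fingers":0,"x":0,"y":0,"z":0,"rx":0,"ry":0,"rz":0}]'|grep -E "tcp|contact|clock"
```

```text
tcp_pos: [0.5461, 0.0049, -0.0079]
contact_force: [-0.6, -1.6, -3.1]
tcp_pos: [0.5454, 0.0084, -0.0079]
contact_force: [-0.8, -2.2, -2.4]
tcp_pos: [0.545, 0.0113, -0.0079]
contact_force: [-1.1, -2.8, -3.3]
clock: 13.82
tcp_pos: [0.5472, 0.0005, -0.0077]
contact_force: [0.6, 0.2, -2.5]
```

```bash
python3 -m jog '[{"fingers":0,"x":0,"y":0.005,"z":0,"rx":0,"ry":0,"rz":0},{"fingers":0,"x":0,"y":0.005,"z":0,"rx":0,"ry":0,"rz":0},{"fingers":0,"x":0,"y":0.003,"z":0,"rx":0,"ry":0,"rz":0}]' |grep -E "tcp|contact"; python3 -m jog '[{"fingers":0,"x":0,"y":0.002,"z":0,"rx":0,"ry":0,"rz":0}]' |grep -E "tcp|contact";python3 -m jog '[{"fingers":0,"x":0,"y":0.002,"z":0,"rx":0,"ry":0,"rz":0}]' |grep -E "tcp|contact"; python3 -m jog '[{"fingers":0,"x":0,"y":-0.01,"z":0,"rx":0,"ry":0,"rz":0},{"fingers":0,"x":0,"y":0,"z":0,"rx":0,"ry":0,"rz":0}]'|grep -E "tcp|contact|clock"
```

```text
tcp_pos: [0.5446, 0.0146, -0.0079]
contact_force: [0.6, -1.9, -1.5]
tcp_pos: [0.5443, 0.0161, -0.0079]
contact_force: [-1.4, -4.5, -2.0]
tcp_pos: [0.544, 0.0171, -0.0079]
contact_force: [-0.6, -6.8, -1.2]
clock: 14.7
tcp_pos: [0.5461, 0.0079, -0.0077]
contact_force: [0.4, 0.9, -3.3]
```

```bash
python3 -m jog '[{"fingers":0,"x":0,"y":0.005,"z":0,"rx":0,"ry":0,"rz":0},{"fingers":0,"x":0,"y":0.005,"z":0,"rx":0,"ry":0,"rz":0}]' |grep -E "tcp|contact"; python3 -m jog '[{"fingers":0,"x":0,"y":0.003,"z":0,"rx":0,"ry":0,"rz":0}]' |grep -E "tcp|contact";python3 -m jog '[{"fingers":0,"x":0,"y":0.002,"z":0,"rx":0,"ry":0,"rz":0}]' |grep -E "tcp|contact"; python3 -m jog '[{"fingers":0,"x":0,"y":-0.012,"z":0,"rx":0,"ry":0,"rz":0},{"fingers":0,"x":0,"y":0,"z":0,"rx":0,"ry":0,"rz":0}]'|grep -E "tcp|contact|clock"
```

```text
tcp_pos: [0.5442, 0.0182, -0.0079]
contact_force: [0.5, -7.9, -1.1]
tcp_pos: [0.5439, 0.0189, -0.0078]
contact_force: [0.2, -11.7, -1.9]
tcp_pos: [0.5436, 0.0197, -0.0077]
contact_force: [-0.7, -13.0, -1.8]
clock: 15.45
tcp_pos: [0.5454, 0.0111, -0.0078]
contact_force: [0.0, -0.8, -2.3]
```

```bash
python3 -m jog '[{"fingers":0,"x":0,"y":0.005,"z":0,"rx":0,"ry":0,"rz":0},{"fingers":0,"x":0,"y":0.005,"z":0,"rx":0,"ry":0,"rz":0}]' |grep -E "tcp|contact"; python3 -m jog '[{"fingers":0,"x":0,"y":0.003,"z":0,"rx":0,"ry":0,"rz":0}]' |grep -E "tcp|contact";python3 -m jog '[{"fingers":0,"x":0,"y":0.001,"z":0,"rx":0,"ry":0,"rz":0}]' |grep -E "tcp|contact"; python3 -m jog '[{"fingers":0,"x":0,"y":-0.012,"z":0,"rx":0,"ry":0,"rz":0},{"fingers":0,"x":0,"y":0,"z":0,"rx":0,"ry":0,"rz":0}]'|grep -E "tcp|contact|clock"
```

```text
tcp_pos: [0.5438, 0.02, -0.0078]
contact_force: [0.7, -13.0, -2.0]
tcp_pos: [0.5436, 0.0206, -0.0078]
contact_force: [0.1, -13.6, -2.7]
tcp_pos: [0.5435, 0.0209, -0.0077]
contact_force: [1.5, -15.3, -1.1]
clock: 16.2
tcp_pos: [0.545, 0.0135, -0.0078]
contact_force: [0.5, 0.2, -3.0]
```

```bash
python3 -m jog '[{"fingers":0,"x":0,"y":0.005,"z":0,"rx":0,"ry":0,"rz":0},{"fingers":0,"x":0,"y":0.005,"z":0,"rx":0,"ry":0,"rz":0}]' |grep -E "tcp|contact"; python3 -m jog '[{"fingers":0,"x":0,"y":0.001,"z":0,"rx":0,"ry":0,"rz":0}]' |grep -E "tcp|contact";python3 -m jog '[{"fingers":0,"x":0,"y":0.001,"z":0,"rx":0,"ry":0,"rz":0}]' |grep -E "tcp|contact"; python3 -m jog '[{"fingers":0,"x":0,"y":-0.012,"z":0,"rx":0,"ry":0,"rz":0},{"fingers":0,"x":0,"y":0,"z":0,"rx":0,"ry":0,"rz":0}]'|grep -E "tcp|contact|clock"
```

```text
tcp_pos: [0.5437, 0.021, -0.0078]
contact_force: [0.8, -15.5, -2.5]
tcp_pos: [0.5436, 0.0211, -0.0078]
contact_force: [1.1, -11.9, -3.3]
tcp_pos: [0.5435, 0.0212, -0.0078]
contact_force: [1.3, -14.3, -2.6]
clock: 16.95
tcp_pos: [0.545, 0.0136, -0.0079]
contact_force: [0.4, 0.2, -2.2]
```

It's tight: the last tap built up to about 15 N and gained 0.3 mm. Backing off and carrying the mallet to the open area.

```bash
python3 -m jog '[{"fingers":0,"x":0,"y":-0.03,"z":0,"rx":0,"ry":0,"rz":0},{"fingers":0,"x":0,"y":-0.03,"z":-0.02,"rx":0,"ry":0,"rz":0},{"fingers":0,"x":0.022,"y":-0.05,"z":0,"rx":0,"ry":0,"rz":0},{"fingers":0,"x":0.022,"y":-0.05,"z":0,"rx":0,"ry":0,"rz":0},{"fingers":0,"x":0.022,"y":-0.05,"z":0,"rx":0,"ry":0,"rz":0},{"fingers":0,"x":0,"y":0,"z":0.01,"rx":0,"ry":0,"rz":0},{"fingers":0,"x":0,"y":0,"z":0.012,"rx":0,"ry":0,"rz":0},{"fingers":0,"x":0,"y":0,"z":0.008,"rx":0,"ry":0,"rz":0}]' |grep -E "tcp|contact"; python3 -m jog '[{"fingers":0,"x":0,"y":0,"z":0.006,"rx":0,"ry":0,"rz":0},{"fingers":0,"x":0,"y":0,"z":0,"rx":0,"ry":0,"rz":0}]' |grep -E "tcp|contact|clock"
```

```text
tcp_pos: [0.5111, -0.2015, -0.019]
contact_force: [0.3, -0.4, -2.5]
clock: 18.2
tcp_pos: [0.5107, -0.2031, -0.0245]
contact_force: [0.1, -0.1, -2.4]
```

```bash
python3 -m jog '[{"fingers":0,"x":0,"y":0,"z":0.002,"rx":0,"ry":0,"rz":0},{"fingers":0,"x":0,"y":0,"z":0,"rx":0,"ry":0,"rz":0}]' |grep -E "tcp|contact"; python3 -m jog '[{"fingers":0,"x":0,"y":0,"z":0.001,"rx":0,"ry":0,"rz":0},{"fingers":0,"x":0,"y":0,"z":0,"rx":0,"ry":0,"rz":0}]' |grep -E "tcp|contact|clock"
```

```text
tcp_pos: [0.5109, -0.2039, -0.0257]
contact_force: [0.2, 0.1, -1.8]
clock: 18.7
tcp_pos: [0.5108, -0.204, -0.0268]
contact_force: [-0.1, 0.5, -1.8]
```

```bash
python3 -m jog '[{"fingers":0,"x":0,"y":0,"z":0.001,"rx":0,"ry":0,"rz":0},{"fingers":0,"x":0,"y":0,"z":0,"rx":0,"ry":0,"rz":0}]' |grep -E "tcp|contact"; python3 -m jog '[{"fingers":0.03,"x":0,"y":0,"z":0,"rx":0,"ry":0,"rz":0},{"fingers":0.05,"x":0,"y":0,"z":0,"rx":0,"ry":0,"rz":0},{"fingers":0.05,"x":0,"y":0,"z":0,"rx":0,"ry":0,"rz":0},{"fingers":0.05,"x":0,"y":0,"z":-0.02,"rx":0,"ry":0,"rz":0},{"fingers":0.05,"x":0,"y":0,"z":-0.05,"rx":0,"ry":0,"rz":0},{"fingers":0.05,"x":0,"y":0,"z":-0.06,"rx":0,"ry":0,"rz":0},{"fingers":0.05,"x":0,"y":0,"z":-0.06,"rx":0,"ry":0,"rz":0},{"fingers":0.05,"x":0.03,"y":-0.03,"z":0,"rx":0,"ry":0,"rz":0}]' 20 |grep -E "tcp|contact|grip|clock"; python3 -m jog '[{"fingers":0.05,"x":0,"y":0,"z":0,"rx":0,"ry":0,"rz":0},{"fingers":0.05,"x":0,"y":0,"z":0,"rx":0,"ry":0,"rz":0}]' >/dev/null
python3 - <<'E'
from h import *
p,_=r.grab_frame("side"); cv2.imwrite("pics/end.png",cv2.resize(p[130:300,230:450,::-1],None,fx=3,fy=3,interpolation=cv2.INTER_CUBIC))
for t in("wedge_butt","mallet","frame_mouth"):
    for q in r.landmark_of(t,"side")[:1]: print(t,np.round(q["xyz"],3),q["score"])
E
```

```text
tcp_pos: [0.5109, -0.204, -0.0273]
contact_force: [-1.5, 0.6, 5.1]
clock: 19.95
tcp_pos: [0.4908, -0.237, 0.1669]
contact_force: [0.3, -0.8, -1.4]
grip_width: 0.05
gripper_force: 0.0
wedge_butt [0.585 0.068 0.032] 0.72
frame_mouth [0.578 0.072 0.033] 0.8
```

View pics/end.png

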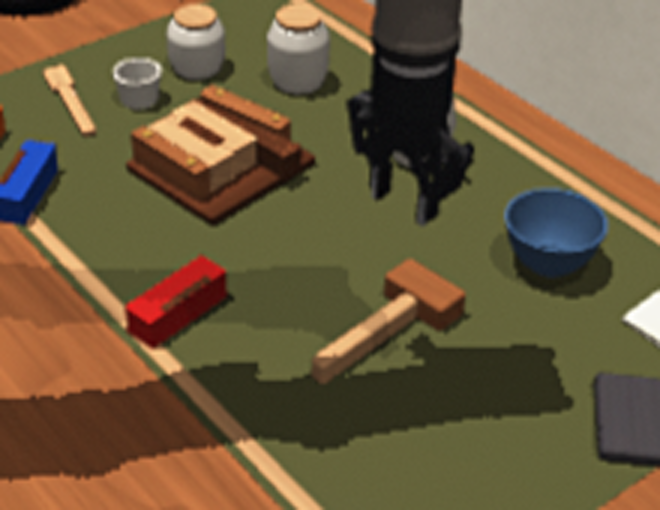

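The end view shows the wedge driven in (butt near (300,155), y ≈ 0.068). The mallet lies flat at (390,320), clear of the frame, with the gripper empty above it and the other things in place.

```bash
python3 -c "
from bench import r
print(r.hand_in())"
```

```text
the job is handed in; nothing more can be done
None
```

The wedge was driven tight with seven light taps (the last reached about 15 N and gained 0.3 mm), the mallet was laid flat clear of the frame and released, and the job was handed in at about 20 s; the first grip attempt closed on nothing above the handle because the TCP height reads about 30 mm low, and I corrected for that.

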